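Park the pick carrier on the bench rail

TASK

Hang the hooked pick carrier that stands on the plywood riser onto the free stretch of the steel rail under the extraction pipe, its sloping black grip towards the robot, then slide it along the rail past the sprung ball of the parking catch until it sits in the catch, between the ball and the stop plate. Leave it hanging there on its own, upright and still. Ease it in: do not push the catch along the rail, and leave the jar, the unhooked pick rack and the bone where they stand.

Things in the scene. Friction and masses are not known exactly. Their poses are not given: they have to be found in the camera images.
- hanger: Loose pick carrier, 0.3 kg, upright on the riser. Pale wood block 60 (x) x 90 (y) x 35 (z) mm, x -24 to +36, with 4 steel picks to z 63 at x 20, y +-18 and +-34. A steel strip 30 wide (y), 5 thick, rises at x -14 to -9 to z 125, crosses to +x and ends at x 9 to 14, z 99: a hook open downward. Origin: level with the underside, below the hook's middle; z up, black grip towards -x.
- riser: Fixed plywood riser on which the carrier stands: 150 (x) x 160 (y) mm, 80 mm high, open below on the robot side. Origin on the bench under its middle.
- hook (a point): Middle of the underside of the hook's top, the face that rests on the rail, 120 mm above the carrier's origin. The hook is 18 mm wide inside (x) and 30 mm long (y), its top 5 mm thick; its far leg reaches 21 mm below this point. Axes as hanger.
- grip (a point): Holding point in the black grip bar, at x -34.5, z 109 mm from the carrier's origin. The bar is 24 mm wide (y), 14 thick, 64 long; it leaves the strip at x -12, z 70 and rises towards -x, 30 degrees off vertical. Pinch it across y, tool sloping like the bar (fingers down and towards +x). Axes as hanger (not sloped).
- stand: Fixed frame; place and yaw vary. Origin on the bench below the rail's middle, y along the rail, +x away from the robot. Two 16 mm square posts at y +-200, x 0, 350 mm high, on feet 45 mm wide (y), 12 high, x -85 to 75. Steel rail 12 mm in diameter along y between the posts, axis at x 0, z 210 mm.
- pipe (a point): Middle of the fixed aluminium extraction pipe above the rail, on its axis: 42 mm in diameter, 430 long (48 mm end collars to +-225), along the stand's y, at x -20, z 375 mm in the stand's frame. A gripper held vertical on the hung carrier runs into it; one leaning back towards -x by 28 to 45 degrees passes below it. Axes as stand.
- seat (a point): Parked place on the rail's top line, where hook belongs; moves with the dark steel catch clamped on the rail (place varies, slips at about 30 N). Axes as stand. From here: stop plate face at y +18 mm; ball centre y -28, z 15; arm above, y -42 to 28, x +-9, z 25 to 33, so enter only along the rail from -y. Rail free from y -55 to the post at -y. Hook has 3 mm play each way.
- ball (a joint): Lift of the catch's sprung steel ball, 28 mm in diameter, in m: 0 down, at most 0.009. Down, its lowest point is 1 mm above the rail's top, so it holds in a 5 mm thick hook; a hook sliding under it lifts it 4 mm. Spring 1.2 N plus 0.3 N per mm; with friction the push along the rail is about 3 to 15 N. Once the hook is past, the ball drops.
- jar: Bystander: round amber jar with white cap, 60 mm across, 85 mm high, origin under its middle.
- rack: Bystander: pale wooden block 60 x 90 x 35 mm with three picks up to 75 mm high and no hook, origin under its middle.
- bone: Bystander: bone fragment like a thick spool standing on end, 76 mm across, 72 mm high, origin under its middle.
There are look-alikes about, which are no part of the job. What is shaped like the hanger but pink or red is not meant.

How it is judged:
By the outcome, as a careful person would: the job done as asked, in the order asked, and still so for the second after the job is handed in, with the robot touching nothing.
It also fails if it takes over 64 s, if anything falls off the work surface, if the arm or the gripper's body presses on something with over 40 N, if the wrist force passes 120 N, or if a joint passes its speed limit or range.

ROBOT

A 7-joint arm with a two-finger parallel gripper is mounted at the origin on the work surface. World frame = base frame: x ahead of the robot, y to its left, z up, the work surface at z = 0. Lengths are in m, angles in rad, forces in N, time in s.
With the tool pointing down it reaches from about 0.35 to 0.9 m from the base axis. Payload 7.2 kg.
Tool frame: the origin (TCP) lies at the centre of the arm's flange, where the gripper is bolted on; the fingertips stand 173 mm ahead of it and the grasp point (between the pads) lies 155 mm ahead of it; x points along the fingers, y is the direction in which the jaws open and shut, and the axes are right-handed (so a half turn about x gives the same grasp; the last joint's range is limited). The gripper opens to 85 mm and grips with 20 to 120 N. Pads are 22 mm wide; open, the fingers measure 114 mm over their backs; the gripper's body (76 mm by 85 mm) begins 54 mm behind the grasp point. The pads swing forward as they close: fully open they stand 13 mm farther back than shut.
Start: joints at [-1.287, 0.411, -0.013, 1.596, 0.006, 1.134, -0.082], TCP at [0.215, 0.587, 0.405] pointing down, gripper open.
Joint ranges: [-2.95, 2.95], [-0.29, 1.99], [-1.47, 1.44], [0.14, 2.54], [-1.03, 4.17], [0.13, 1.85], [-2.86, 2.86]. Speed limits (rad/s): [2.39, 2.39, 3.01, 3.01, 3.14, 3.14, 3.14].

INTERFACE

Orientations are given as a rotation vector (axis times angle).
In Python, from station import manip gives the robot as it stands. Calls block until the motion is done:
- manip.movep(position, orientation): joint-space move of the TCP to a pose.
- manip.servo_line(position, rotation=None, max_speed=0.15, stop_force=None): straight line of the TCP; rotation=None keeps the orientation; max_speed is the mean speed in m/s. With stop_force (N) it stops when the force on the tool has changed by that much, and returns True; else False.
- manip.movej(angles): joint-space move.
- manip.set_gripper(opening): opening from 0.0 (shut) to 1.0 (fully open); the grip force is fixed at half the most; returns when the fingers have stopped.
- manip.wait(seconds).
- manip.inverse_kinematics(position, orientation): joint angles nearest the present ones, or None.
- manip.observe(): the state.
- manip.grab_frame(name): name is "side" or "top"; returns (picture, depth): 400x640x3 uint8, blue, green, red; 400x640 float32, m along the optical axis (not along the pixel's ray), 0 where there is no reading.
- manip.calibration(name): a dict with "fx", "fy", "cx", "cy" (pixels), "extrinsics" (4x4, takes a point from camera to world coordinates). Camera axes: x right, y down, z forward; pixel columns grow to the right and rows downward; lengths in m; the calibration is good to about 2 mm. A picture is of the moment at which its call begins. calibration takes no time and is no camera call.
A pose or a line that the arm cannot do raises manip.IKError and nothing moves.
- manip.sign_off(): hands the job in, once; it reports no verdict.
The state is a dict: "time": time; "qpos": joint angles; "joint_velocities": joint speeds; "joint_torque": joint torques, N m; "tool_pos": TCP position; "orientation": TCP orientation; "wrist_force": force on the tool from outside, world axes, zero at the start; "torque": the same for the moment, N m; "opening": opening from 0.0 (shut) to 1.0 (fully open).
Only numpy, scipy, OpenCV 4.12 (cv2) and the standard library are available. Lean on these libraries where they do the work, as an engineer would, in place of code of your own. Each camera call takes 0.05 s, during which the arm holds its last target.

## Working session

There is one attempt and no reset: what is moved stays moved. The work goes in short steps, each a Python script; the robot and the scene stay as the last script left them, time stands still between calls to the robot, and variables do not carry over. Pictures are saved under pics/ and viewed, and the job is handed in when it is done.

```bash
mkdir -p pics; ls; python3 - <<'E'
from station import manip
import cv2,numpy as np
for n in("side","top"):
    p,d=manip.grab_frame(n); cv2.imwrite(f"pics/{n}0.png",p); np.save(f"{n}0.npy",d)
    c=manip.calibration(n); print(n,c["fx"],c["fy"],c["cx"],c["cy"]);print(np.round(c["extrinsics"],4))
s=manip.observe();print(s["time"],s["orientation"],s["tool_pos"],s["opening"])
E
```

```text
pics
side 495.578111769777 495.578111769777 322.7885109472038 200.46084340888754
[[ 0.7936 -0.4486  0.411  -0.0184]
 [-0.6084 -0.5748  0.5473 -0.7851]
 [-0.0092 -0.6844 -0.7291  1.262 ]
 [ 0.      0.      0.      1.    ]]
top 419.9115856944865 419.9115856944865 324.58485283971345 200.82341883827175
[[-0.0179 -0.991   0.1325  0.387 ]
 [-0.9997  0.0199  0.0134 -0.0073]
 [-0.016  -0.1323 -0.9911  1.539 ]
 [ 0.      0.      0.      1.    ]]
0.1 [ 0.27485397  1.55325731 -0.27720816] [0.21533465 0.58652217 0.40391225] 0.9964444071132665
```

View pics/side0.png

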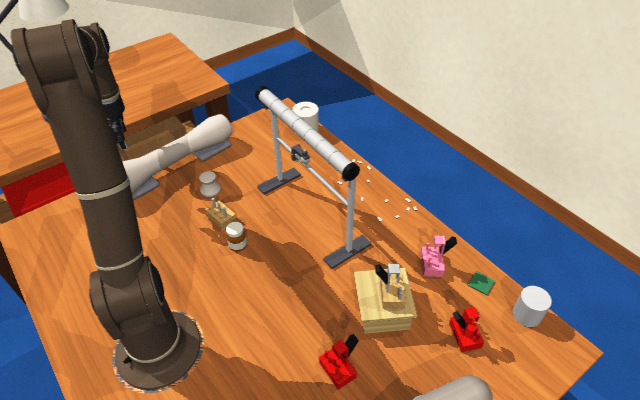

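View pics/top0.png

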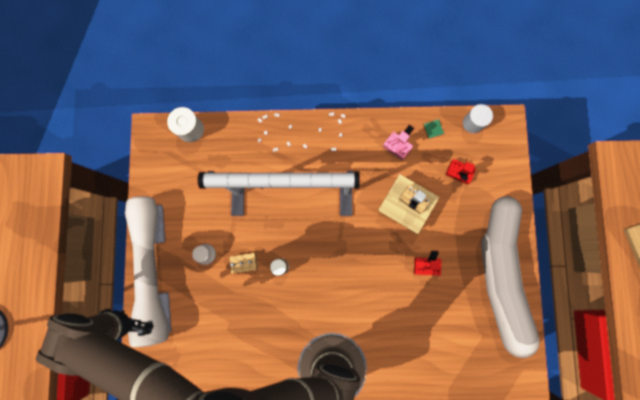

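The pale carrier on the riser is at side (393,283), top (415,198). The look-alikes are pink at side (433,257) and red at side (338,362) and (467,328), all standing on the bench. Only the pale one stands on the plywood, so it is the one meant. I'll confirm with enlarged crops.

```bash
python3 - <<'E'
import cv2,numpy as np
s=cv2.imread("pics/side0.png");t=cv2.imread("pics/top0.png")
a=cv2.resize(s[250:340,345:425],None,fx=5,fy=5,interpolation=cv2.INTER_CUBIC)
b=cv2.resize(t[165:240,370:445],(400,400),interpolation=cv2.INTER_CUBIC)
o=np.zeros((450,800,3),np.uint8);o[:450,:400]=a;o[:400,400:]=b
cv2.imwrite("pics/cropA.png",o)
a=cv2.resize(s[75:275,245:405],(480,600),interpolation=cv2.INTER_CUBIC)
cv2.imwrite("pics/cropB.png",a)
E
```

```text
(no output)
```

View pics/cropA.png

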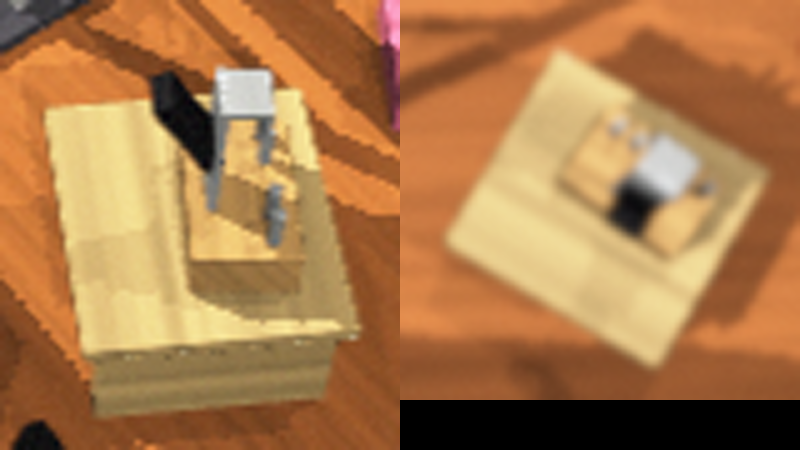

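View pics/cropB.png

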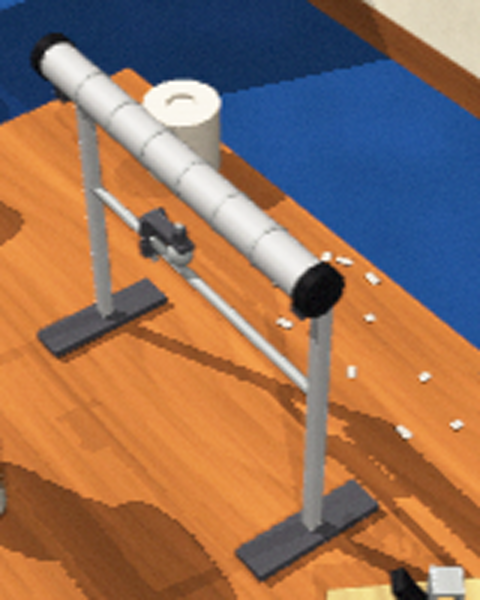

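The crops confirm it: a pale block, steel hook and black grip (left and towards the robot), standing on the plywood riser. The catch is at side about (299,153), in the half of the rail farther to the left. Now I'll measure.

```bash
cat > h.py <<'E'
import cv2,numpy as np
from station import manip
def cloud(n,d):
    c=manip.calibration(n);v,u=np.mgrid[0:400,0:640]
    P=np.stack([(u-c["cx"])*d/c["fx"],(v-c["cy"])*d/c["fy"],d],-1)
    E=c["extrinsics"];W=P@E[:3,:3].T+E[:3,3];W[d<=0]=np.nan;return W
def ray(n,u,v,z):
    c=manip.calibration(n);E=c["extrinsics"]
    r=E[:3,:3]@np.array([(u-c["cx"])/c["fx"],(v-c["cy"])/c["fy"],1]);o=E[:3,3]
    return o+r*(z-o[2])/r[2]
E
python3 - <<'E'
from h import *
for n in("side","top"):
    im=cv2.imread(f"pics/{n}0.png");W=cloud(n,np.load(n+"0.npy"));hsv=cv2.cvtColor(im,cv2.COLOR_BGR2HSV)
    x,y,z=W[...,0],W[...,1],W[...,2]
    r=ray("side",393,280,.15) ; near=np.hypot(x-r[0],y-r[1])<.13
    print(n,"approx",r)
    for nm,lo,hi in(("riser",.072,.088),("block",.108,.122),("hook",.195,.215)):
        m=near&(z>lo)&(z<hi)
        if nm=="hook": m&=(hsv[...,2]>110)
        print(nm,m.sum(),np.nanmedian(z[m]),np.nanmean(W[m],0) if m.any() else 0)
        if m.sum()>10:
            R=cv2.minAreaRect((W[m][:,:2]*1000).astype(np.float32));print(R)
    # pipe & rail
    m=(z>.33)&(z<.45)&(x>.3)&(y>-.2)&(y<.5)&(hsv[...,1]<60)&(hsv[...,2]>120)
    P=W[m];print("pipe",m.sum(),P.mean(0));
    c,s,vt=np.linalg.svd(P-P.mean(0),full_matrices=False);print(vt[0],s/np.sqrt(len(P)), (P-P.mean(0))@vt[0]@[0]if 0 else np.percentile((P-P.mean(0))@vt[0],[0,100]))
    m=(z>.195)&(z<.225)&(x>.4)&(y>-.15)&(y<.45)
    P=W[m]
    if m.sum()>10:
        q=np.argwhere(m);print("rail",m.sum(),P.mean(0),q.min(0),q.max(0));
        for a,b in list(zip(q,P))[::8]:print(a,np.round(b,3),im[tuple(a)])
E
```

```text
side approx [ 0.57910217 -0.29704182  0.15      ]
riser 1826 0.07965578593485234 [ 0.5492369  -0.28592958  0.07962783]
((568.1242065429688, -280.7411804199219), (164.16738891601562, 150.79742431640625), 57.67525863647461)
block 487 0.11437278069962686 [ 0.57585162 -0.30574449  0.11440323]
((580.4122924804688, -298.5809326171875), (93.65303802490234, 60.18006134033203), 53.009498596191406)
hook 122 0.2044606320986574 [ 0.57305166 -0.29508944  0.20404804]
((561.5936279296875, -284.86663818359375), (34.47713088989258, 62.31632614135742), 53.12030029296875)
pipe 2312 [1.04776235 0.08222997 0.37934943]
[-0.99631737  0.08285436  0.02206482] [0.66820896 0.10355693 0.01210755] [-1.00501116  0.47926887]
rail 1388 [1.57707357 0.12465648 0.21094299] [  1 272] [213 639]
[  1 517] [2.034 0.443 0.222] [194 218 228]
[  3 517] [2.026 0.435 0.218] [192 217 227]
[  4 517] [2.03  0.436 0.212] [197 220 229]
[  4 526] [2.046 0.402 0.22 ] [196 218 227]
[  5 521] [2.036 0.419 0.212] [190 216 225]
[  6 517] [2.035 0.437 0.201] [195 221 229]
[  6 525] [2.038 0.399 0.214] [193 218 227]
[  7 520] [2.032 0.418 
[... 7478 characters left out ...]
 0.57910217 -0.29704182  0.15      ]
riser 1426 0.07925242141011113 [ 0.5619368  -0.27146633  0.07931358]
((568.7382202148438, -279.9956359863281), (160.21051025390625, 150.43026733398438), 57.73609161376953)
block 271 0.11455754808247698 [ 0.58145613 -0.29454358  0.11455261]
((581.7189331054688, -297.7737731933594), (89.94241333007812, 60.59114074707031), 52.27456283569336)
hook 96 0.20388241566943377 [ 0.57269604 -0.29096172  0.20378032]
((563.4848022460938, -282.8460388183594), (29.53156280517578, 62.74082565307617), 51.01581954956055)
pipe 2091 [0.60259023 0.13549874 0.39150209]
[-1.96921867e-02 -9.99806079e-01 -1.48149691e-04] [0.12151262 0.01115409 0.0042872 ] [-0.21071119  0.20969289]
```

```bash
python3 - <<'E'
from h import *
from scipy.optimize import least_squares
im=cv2.imread("pics/side0.png");W=cloud("side",np.load("side0.npy"));hsv=cv2.cvtColor(im,cv2.COLOR_BGR2HSV)
x,y,z=W[...,0],W[...,1],W[...,2]
def fit(P,r,zc):
    f=lambda p:np.hypot(P[:,0]-p[0]-p[1]*(P[:,1]-.135),P[:,2]-zc-p[2])-r
    s=least_squares(f,[P[:,0].mean(),0,0],loss="soft_l1",f_scale=.002);return s.x,np.std(f(s.x))
m=(z>.2)&(z<.222)&(x>.6)&(x<.64)&(y>-.04)&(y<.14)
print("rail(x at y=.135, slope, dz)",fit(W[m],.006,.210),m.sum())
m=(z>.2)&(z<.222)&(x>.6)&(x<.64)&(((y>-.04)&(y<.14))|((y>.24)&(y<.31)))
print("rail all",fit(W[m],.006,.210),m.sum())
for n in("side","top"):
    im2=cv2.imread(f"pics/{n}0.png");W2=cloud(n,np.load(n+"0.npy"))
    a,b,c=W2[...,0],W2[...,1],W2[...,2]
    m=(c>.35)&(c<.42)&(a>.55)&(a<.66)&(b>-.05)&(b<.32)
    print("pipe",n,fit(W2[m],.021,.375),m.sum())
    m=(c>.33)&(c<.42)&(a>.55)&(a<.66);print("pipe y ext",np.nanpercentile(b[m],[0,.5,99.5,100]))
# posts
m=(z>.05)&(z<.19)&(x>.6)&(x<.66)
for lo,hi in((-.12,0),(.28,.4)):
    k=m&(y>lo)&(y<hi);print("post",k.sum(),np.nanmean(W[k],0),np.nanpercentile(y[k],[3,97]))
# catch
m=(z>.226)&(z<.26)&(x>.59)&(x<.66)&(y>.08)&(y<.3)
q=np.argwhere(m);print("catch",m.sum())
for a in q: print(a,np.round(W[tuple(a)]*1000),im[tuple(a)])
cv2.imwrite("pics/catch.png",cv2.resize(im[135:180,275:335],(800,600),interpolation=cv2.INTER_CUBIC))
# hook top
for n in("side","top"):
    im2=cv2.imread(f"pics/{n}0.png");W2=cloud(n,np.load(n+"0.npy"));h=cv2.cvtColor(im2,cv2.COLOR_BGR2HSV)
    m=(np.hypot(W2[...,0]-.575,W2[...,1]+.295)<.05)&(W2[...,2]>.199)&(W2[...,2]<.212)&(h[...,2]>140)&(h[...,1]<50)
    R=cv2.minAreaRect((W2[m][:,:2]*1000).astype(np.float32));print("hook",n,m.sum(),np.nanmean(W2[m],0),R)
E
```

```text
rail(x at y=.135, slope, dz) (array([6.25527359e-01, 2.31344608e-02, 1.00334655e-04]), np.float64(0.001924229772786371)) 199
rail all (array([6.25199628e-01, 1.96094285e-02, 1.20295500e-04]), np.float64(0.0019362024182574223)) 253
pipe side (array([ 6.05299636e-01,  2.02637190e-02, -4.08223894e-04]), np.float64(0.0018603936741439955)) 1500
pipe y ext [-0.09226008 -0.09043244  0.35779593  0.36683204]
pipe top (array([ 6.06031807e-01,  1.94433174e-02, -4.89750126e-04]), np.float64(0.001931478241917759)) 1931
pipe y ext [-0.08865643 -0.08758103  0.35930635  0.36229366]
post 209 [ 0.61785132 -0.0681208   0.12289814] [-0.07393357 -0.0578233 ]
post 180 [0.62634505 0.33085584 0.12126319] [0.3236227  0.34369749]
catch 166
[144 297] [639. 221. 246.] [ 83 114 161]
[144 298] [641. 218. 247.] [67 75 97]
[145 295] [629. 218. 249.] [110 112 130]
[145 296] [634. 220. 245.] [105 101 103]
[145 297] [631. 210. 254.] [93 92 91]
[145 298] [638. 214. 247.] [81 75 80]
[145 299] [638. 209. 250.] [76 72 71]
[146 293] [621. 218. 249.] [ 94 102 120]
[146 294] [624. 216. 250.] [94 92 91]
[146 295] [626. 214. 2
[... 5689 characters left out ...]
49. 236.] [124 128 128]
[161 307] [626. 152. 231.] [119 122 121]
[161 308] [629. 151. 230.] [ 87 100 119]
[162 302] [613. 160. 228.] [100 105 103]
[162 303] [614. 156. 230.] [105 109 107]
[162 304] [617. 154. 230.] [112 117 115]
[162 305] [619. 152. 230.] [110 115 115]
[162 306] [622. 151. 230.] [105 109 110]
[162 307] [625. 149. 229.] [ 93  98 101]
[163 303] [614. 156. 226.] [121 125 124]
hook side 100 [ 0.5758149  -0.29453215  0.20466366] ((576.3661499023438, -294.26092529296875), (30.665874481201172, 28.25641632080078), 48.884071350097656)
hook top 81 [ 0.57623389 -0.29329392  0.20434196] ((576.8514404296875, -293.6640319824219), (29.53156280517578, 28.349185943603516), 51.01581954956055)
```

View pics/catch.png

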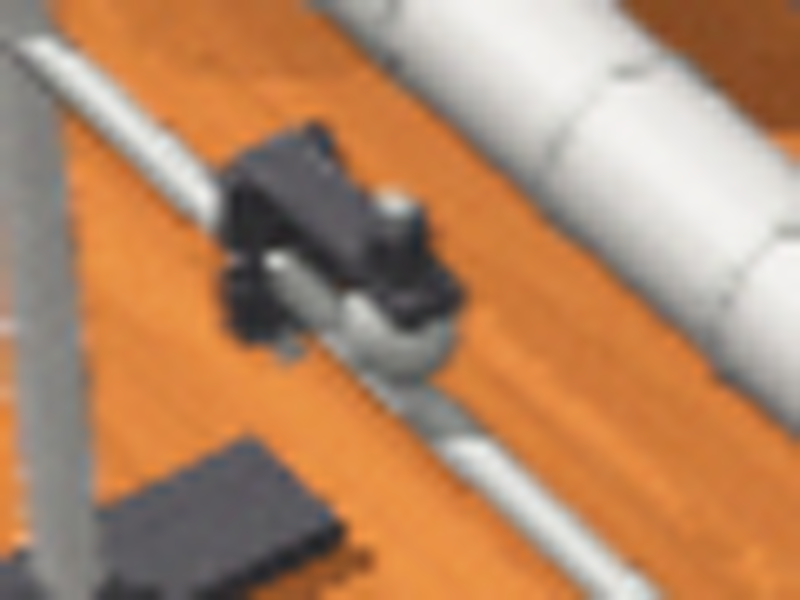

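```bash
cat >> h.py <<'E'
from scipy.spatial.transform import Rotation as Ro
HO=np.array([.5763,-.2943,.08]);HYAW=np.radians(-37.5)
SYAW=np.radians(-1.15)
def railx(y): return .6253+.0201*(y-.135)
SG=-1
def tcp(origin,yaw,lean=30,back=0.0,g=None,sg=None):
    "TCP pose which puts the carrier at origin/yaw (held in grip)"
    sg=SG if sg is None else sg
    l=np.radians(lean);Rz=Ro.from_euler("z",yaw).as_matrix()
    f=np.array([np.sin(l),0,-np.cos(l)]);yy=np.array([0,sg,0.]);M=np.stack([f,yy,np.cross(f,yy)],1)
    p=np.array([-.0345,0,.109]) if g is None else g
    return np.asarray(origin)+Rz@(p-(.155+back)*f), Ro.from_matrix(Rz@M).as_rotvec()
E
python3 - <<'E'
from h import *
from scipy.optimize import least_squares
im=cv2.imread("pics/side0.png");W=cloud("side",np.load("side0.npy"))
x,y,z=W[...,0],W[...,1],W[...,2]
m=(z>.216)&(z<.244)&(x>.605)&(x<.645)&(y>.135)&(y<.175)&(im.max(2)>95)&(im.max(2)-im.min(2).astype(int)<14)
P=W[m]
s=least_squares(lambda p:np.hypot(np.hypot(P[:,0]-railx(.16),P[:,1]-p[0]),P[:,2]-.231)-.014,[.165],loss="soft_l1",f_scale=.002);print("ball y",s.x,"seat",s.x+.028,len(P),np.std(s.fun))
# post-based centre
for sg in(1,-1):
    for nm,o,yw in(("grasp",HO,HYAW),("lift",HO+[0,0,.1],HYAW),("pre",[railx(.045)-.1,.047,.129],SYAW),("hang",[railx(.045),.045,.096],SYAW),("seat",[railx(.19),.19,.096],SYAW)):
        a=tcp(o,yw,sg=sg);print(sg,nm,np.round(a[0],3),np.round(manip.inverse_kinematics(*a),2) if manip.inverse_kinematics(*a) is not None else None)
E
```

```text
ball y [0.16397048] seat [0.19197048] 38 0.0039204220821571585
1 grasp [ 0.487 -0.226  0.323] [-0.    0.26  0.33  2.14  0.33  0.28  0.92]
1 lift [ 0.487 -0.226  0.423] [-0.84  0.29  1.38  2.05 -0.37  0.53  1.64]
1 pre [0.412 0.049 0.372] [-0.87 -0.09  0.55  2.34  0.53  0.43  0.8 ]
1 hang [0.512 0.047 0.339] [-0.59  0.19  0.41  2.18  0.13  0.28  1.22]
1 seat [0.514 0.192 0.339] [-0.78  0.25  0.29  2.08  0.49  0.4   0.62]
-1 grasp [ 0.487 -0.226  0.323] [-0.56  0.41  1.06  2.16 -0.73  0.32 -1.2 ]
-1 lift [ 0.487 -0.226  0.423] [-0.83  0.27  1.34  2.05 -0.3   0.52 -1.56]
-1 pre [0.412 0.049 0.372] [-0.4  -0.05  0.09  2.32  0.43  0.4  -2.26]
-1 hang [0.512 0.047 0.339] [-0.64  0.19  0.46  2.18  0.1   0.28 -1.88]
-1 seat [0.514 0.192 0.339] [-0.93  0.27  0.48  2.09  0.36  0.37 -2.4 ]
```

```bash
sed -i 's/^SG=-1/SG=1/' h.py; python3 - <<'E'
from h import *
p,o=tcp(HO,HYAW,back=.10)
s=manip.observe()
manip.movep([.36,.05,.52],Ro.from_matrix(np.stack([[0,0,-1.],[0,1,0],[1,0,0]],1)).as_rotvec())
s=manip.observe();print(s["time"],np.round(s["qpos"],2))
manip.movep(p,o)
s=manip.observe();print(s["time"],np.round(s["qpos"],2),s["wrist_force"])
im,d=manip.grab_frame("side");im2,_=manip.grab_frame("top")
cv2.imwrite("pics/pre.png",np.hstack([cv2.resize(im[170:370,280:480],(400,400)),cv2.resize(im2[130:255,350:475],(400,400))]))
E
```

```text
2.1417 [-0.67 -0.18  0.34  1.99  0.06  1.32  1.22]
3.425 [-0.38  0.02  0.64  2.15  0.37  0.51  0.89] [ 0.51122789  0.34733608 -0.45474162]
```

View pics/pre.png

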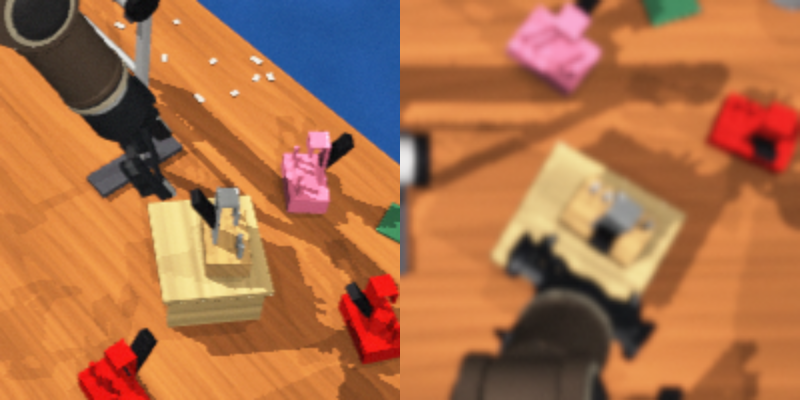

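The gripper is lined up behind the black grip: fingers at top crop (520,255) and (635,340), grip at (605,235). Advancing to grasp.

```bash
python3 - <<'E'
from h import *
p,o=tcp(HO,HYAW,back=.002)
print(manip.servo_line(p,o,max_speed=.08,stop_force=12))
s=manip.observe();print(s["time"],s["tool_pos"]-p,s["wrist_force"])
manip.set_gripper(0.0)
s=manip.observe();print(s["time"],s["opening"],s["opening"]*85,s["wrist_force"])
p,o=tcp(HO+[0,0,.02],HYAW,back=.002)
print(manip.servo_line(p,o,max_speed=.05))
s=manip.observe();print(s["time"],s["opening"]*85,s["wrist_force"],np.round(s["qpos"],2))
im,d=manip.grab_frame("side");im2,_=manip.grab_frame("top")
cv2.imwrite("pics/lift.png",np.hstack([cv2.resize(im[220:340,340:460],(400,400)),cv2.resize(im2[160:235,380:455],(400,400))]))
E
```

```text
False
4.9 [-1.39921063e-05 -7.42813236e-07  4.19983040e-04] [ 0.19113679 -0.70377604  0.13841362]
5.4833 0.26906760086129605 22.870746073210164 [-0.62089991  2.36384142  3.59461578]
False
6.0333 22.946606069974006 [ 0.0993498   0.40474358 -2.80612132] [-0.21  0.23  0.57  2.13  0.12  0.32  1.13]
```

View pics/lift.png

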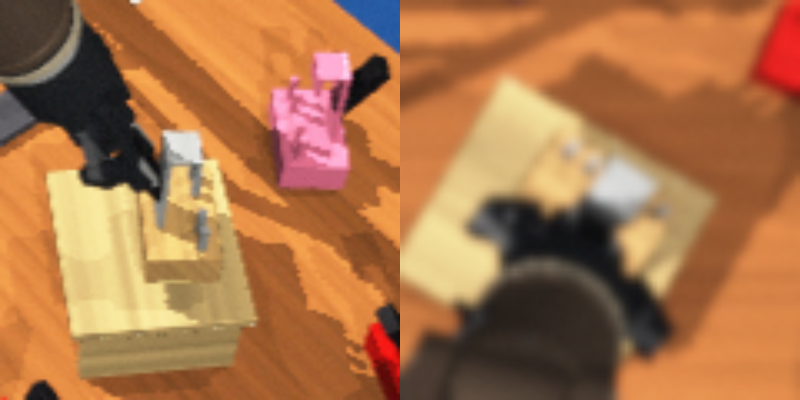

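```bash
python3 - <<'E'
from h import *
B=.002
def go(o,yaw,v):
    p,r=tcp(o,yaw,back=B);print(manip.servo_line(p,r,max_speed=v))
go(HO+[0,0,.08],HYAW,.1)
go([.49,-.20,.16],HYAW*.7,.12)
go([railx(.045)-.10,.047,.129],SYAW,.12)
s=manip.observe();print(s["time"],s["opening"]*85,s["wrist_force"],np.round(s["qpos"],2))
for n in("side","top"):
    im,d=manip.grab_frame(n);cv2.imwrite(f"pics/{n}1.png",im);np.save(n+"1.npy",d)
    W=cloud(n,d);h=cv2.cvtColor(im,cv2.COLOR_BGR2HSV);c=np.array([railx(.045)-.1,.047])
    near=np.hypot(W[...,0]-c[0],W[...,1]-c[1])<.06
    m=near&(W[...,2]>.244)&(W[...,2]<.265)&(h[...,2]>130)&(h[...,1]<50)
    if m.sum()>10:
        P=W[m];A=np.c_[P[:,:2]-P[:,:2].mean(0),np.ones(len(P))];print("hook",n,m.sum(),P.mean(0)-[*c,.254],cv2.minAreaRect((P[:,:2]*1000).astype(np.float32)),np.linalg.lstsq(A,P[:,2],rcond=None)[0])
    m=near&(W[...,2]>.155)&(W[...,2]<.172)
    if m.sum()>10:
        P=W[m];A=np.c_[P[:,:2]-P[:,:2].mean(0),np.ones(len(P))];print("block",n,m.sum(),P.mean(0),cv2.minAreaRect((P[:,:2]*1000).astype(np.float32)),np.linalg.lstsq(A,P[:,2],rcond=None)[0])
a=cv2.imread("pics/side1.png");b=cv2.imread("pics/top1.png")
cv2.imwrite("pics/pre2.png",np.hstack([cv2.resize(a[110:260,230:380],(400,400)),cv2.resize(b[160:260,260:360],(400,400))]))
E
```

```text
False
False
False
9.9083 23.19009130443522 [ 0.78480161 -0.35872619 -2.93967584] [-0.58 -0.07  0.26  2.33  0.46  0.42  0.86]
hook side 78 [-0.00124644 -0.00236856 -0.00138628] ((522.32373046875, 43.995147705078125), (31.712535858154297, 28.33144187927246), 89.04180908203125) [-0.00343533 -0.03398697  0.25261372]
block side 354 [0.52454386 0.03326798 0.16304836] ((527.7237548828125, 42.961769104003906), (93.429931640625, 61.18815231323242), 89.69588470458984) [0.01292221 0.00816701 0.16304836]
hook top 87 [-0.0015601  -0.00127581 -0.00069798] ((523.1004028320312, 44.86863708496094), (27.839481353759766, 27.99854850769043), 88.84920501708984) [0.00813827 0.02781714 0.25330202]
block top 308 [0.53166214 0.04546588 0.16326569] ((529.7457275390625, 45.48862838745117), (89.38851928710938, 57.12923812866211), 88.82235717773438) [0.00079768 0.00602343 0.16326569]
```

View pics/pre2.png

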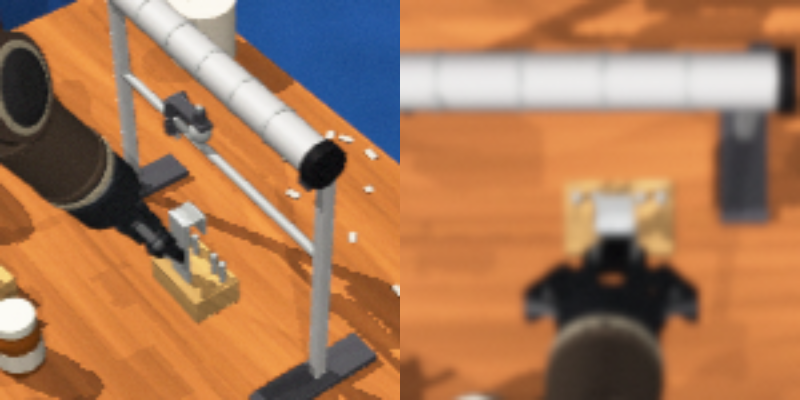

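```bash
cat >> h.py <<'E'
B=.002;DX=.001;DY=.002
def go(o,yaw,v,sf=None):
    p,r=tcp(np.array(o)+[DX,DY,0],yaw,back=B);return manip.servo_line(p,r,max_speed=v,stop_force=sf)
E
python3 - <<'E'
from h import *
y=.045
print(go([railx(y),y,.129],SYAW,.08,8))
s=manip.observe();print(s["time"],s["wrist_force"],np.round(s["qpos"],2))
print(go([railx(y),y,.100],SYAW,.06,8))
s0=manip.observe();print(s0["wrist_force"])
print(go([railx(y),y,.093],SYAW,.02,4))
s=manip.observe();p,_=tcp(np.array([railx(y),y,.096])+[DX,DY,0],SYAW,back=B)
print(s["time"],s["tool_pos"]-p,s["wrist_force"],s["torque"])
for n in("side","top"):
    im,d=manip.grab_frame(n);cv2.imwrite(f"pics/{n}2.png",im);np.save(n+"2.npy",d)
a=cv2.imread("pics/side2.png");b=cv2.imread("pics/top2.png")
cv2.imwrite("pics/hang.png",np.hstack([cv2.resize(a[130:230,270:370],(400,400)),cv2.resize(b[160:260,260:360],(400,400))]))
E
```

```text
False
11.425 [-0.19547481 -0.14519928 -1.74402629] [-0.51  0.13  0.31  2.13  0.21  0.38  1.15]
False
[ 0.17273133  0.19264095 -2.77068854]
True
12.375 [ 3.63965448e-04  4.80688643e-05 -5.00899256e-04] [-1.79426663  0.49231862  3.8300878 ] [-0.02252776  0.22922051 -0.00288559]
```

View pics/hang.png

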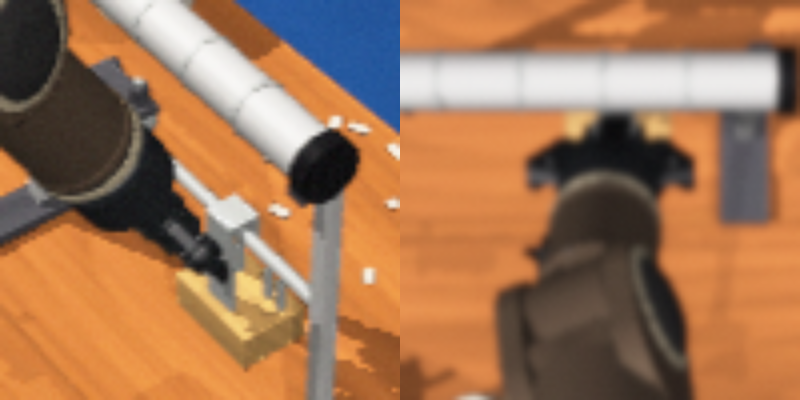

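Hook contact with the rail came at the expected height, and the side crop shows the hook top at (233,212) straddling the rail. Now I'll slide it, logging force.

```bash
python3 - <<'E'
from h import *
Z=.0958
def st(y):
    s=manip.observe();print(round(s["time"],2),round(y,4),np.round(s["wrist_force"],1),np.round(s["torque"],2),round(s["opening"]*85,2))
print(go([railx(.13),.13,Z],SYAW,.05,10));st(.13)
for y in np.arange(.134,.1861,.004):
    r=go([railx(y),y,Z],SYAW,.02,20);st(y)
    if r: print("STOP");break
E
```

```text
False
14.32 0.13 [-0.3 -1.7  3.3] [-0.38  0.06 -0.3 ] 22.92
14.68 0.134 [ 1.1 -1.   3.3] [-0.3   0.13 -0.21] 23.05
15.03 0.138 [ 0.6 -2.   2. ] [-0.21  0.18 -0.1 ] 22.99
15.38 0.142 [-0.3 -5.3  4.7] [-0.91  0.04 -0.73] 23.06
15.72 0.146 [-0.3 -6.   3.5] [-1.   -0.06 -0.75] 22.97
16.07 0.15 [ 0.5 -5.   4. ] [-0.87  0.04 -0.69] 23.25
16.43 0.154 [ 0.4 -5.2  3.9] [-0.88 -0.01 -0.74] 23.1
16.77 0.158 [ 1.  -4.5  3. ] [-0.92 -0.03 -0.76] 23.48
17.12 0.162 [ 0.8 -4.3  4.3] [-0.89  0.   -0.71] 23.26
17.48 0.166 [ 0.4 -5.7  3.9] [-0.9   0.03 -0.68] 23.33
17.82 0.17 [ 0.6 -4.3  3.4] [-0.85  0.07 -0.67] 22.96
18.18 0.174 [ 1.2 -4.5  2. ] [-0.78  0.09 -0.63] 23.23
18.52 0.178 [ 0.3 -4.2  3.2] [-0.7   0.12 -0.53] 23.19
18.88 0.182 [-0.2 -2.2  1.9] [-0.41  0.18 -0.34] 23.17
19.23 0.186 [-0.9 -1.5  1.1] [-0.13  0.31 -0.11] 23.19
```

```bash
python3 - <<'E'
from h import *
Z=.0958
def st(y):
    s=manip.observe();print(round(s["time"],2),round(y,4),np.round(s["wrist_force"],1),np.round(s["torque"],2))
for y in (.188,.190,.192,.193):
    r=go([railx(y),y,Z],SYAW,.015,6);st(y)
    if r: print("STOP");break
for n in("side","top"):
    im,d=manip.grab_frame(n);cv2.imwrite(f"pics/{n}3.png",im);np.save(n+"3.npy",d)
a=cv2.imread("pics/side3.png")
cv2.imwrite("pics/seat.png",cv2.resize(a[115:205,245:365],(800,600),interpolation=cv2.INTER_CUBIC))
E
```

```text
19.51 0.188 [ 0.2 -0.2  1.7] [-0.13  0.3  -0.14]
19.79 0.19 [-0.4 -1.   1.5] [-0.24  0.34 -0.13]
20.07 0.192 [-0.1 -1.8  2.7] [-0.29  0.25 -0.24]
20.32 0.193 [-0.3 -2.2  1.2] [-0.3   0.22 -0.3 ]
```

View pics/seat.png

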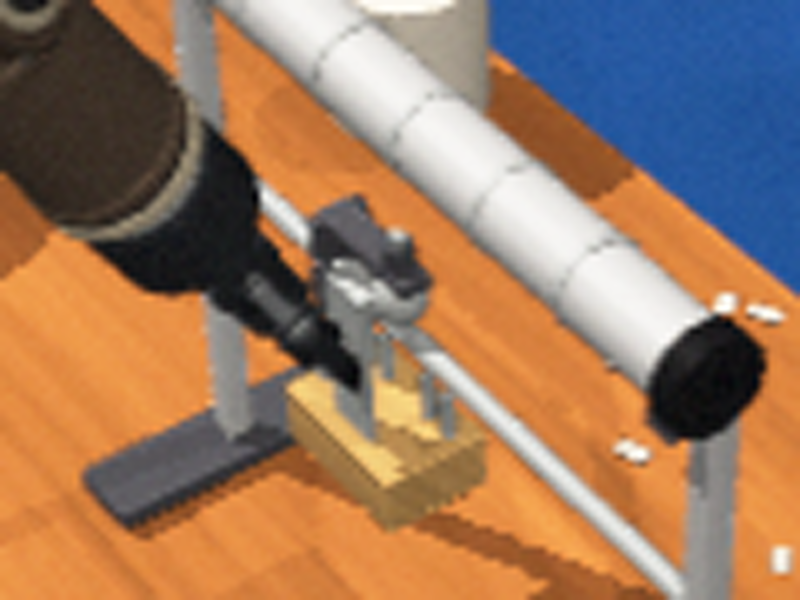

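```bash
python3 - <<'E'
from h import *
for k in "03":
    im=cv2.imread(f"pics/side{k}.png");W=cloud("side",np.load(f"side{k}.npy"));x,y,z=W[...,0],W[...,1],W[...,2]
    g=im.max(2).astype(int)
    m=(z>.243)&(z<.275)&(x>.60)&(x<.65)&(y>.12)&(y<.24)
    print(k,m.sum(),np.nanmean(W[m],0),"ext y",np.nanpercentile(y[m],[2,98]),"zmax",np.nanpercentile(z[m],[95,98,100]))
    m=(z>.122)&(z<.14)&(x>.55)&(x<.68)&(y>.1)&(y<.26)
    if m.sum()>50: print("block",m.sum(),cv2.minAreaRect((W[m][:,:2]*1000).astype(np.float32)),np.nanmedian(z[m]))
a=cv2.imread("pics/side0.png");b=cv2.imread("pics/side3.png")
cv2.imwrite("pics/cmp.png",np.hstack([cv2.resize(i[138:174,282:318],(400,400),interpolation=cv2.INTER_CUBIC) for i in(a,b)]))
E
```

```text
0 123 [0.62395464 0.18131672 0.25103567] ext y [0.14839008 0.21930908] zmax [0.26516426 0.26642054 0.26876659]
3 120 [0.62414372 0.1814937  0.25121731] ext y [0.14802802 0.2200006 ] zmax [0.26540555 0.2666779  0.26704037]
block 292 ((632.3563842773438, 191.70166015625), (90.87799072265625, 60.96335983276367), 87.59657287597656) 0.1303084057110797
```

View pics/cmp.png

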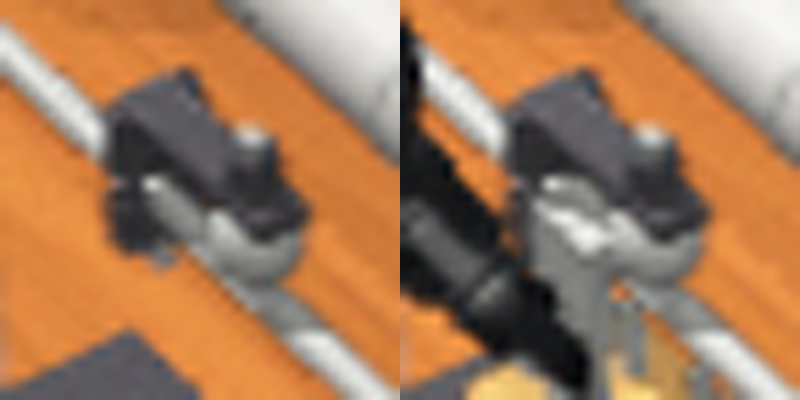

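The catch is unmoved (arm extent y 148–220 mm both before and after), the ball and pin are back at their original height, and the hook is behind the ball. Releasing and backing out.

```bash
python3 - <<'E'
from h import *
manip.set_gripper(1.0)
s=manip.observe();print(s["time"],s["opening"],s["wrist_force"])
p=np.array(s["tool_pos"]);R=Ro.from_rotvec(s["orientation"]).as_matrix()
print(manip.servo_line(p-R[:,0]*.12,max_speed=.08,stop_force=10))
q=p-R[:,0]*.12
print(manip.servo_line(q+[-.06,-.08,.03],max_speed=.12))
manip.wait(1.5)
s=manip.observe();print(s["time"],s["wrist_force"])
for n in("side","top"):
    im,d=manip.grab_frame(n);cv2.imwrite(f"pics/{n}4.png",im);np.save(n+"4.npy",d)
W0=None
for k in "04":
    im=cv2.imread(f"pics/side{k}.png");W=cloud("side",np.load(f"side{k}.npy"));x,y,z=W[...,0],W[...,1],W[...,2]
    m=(z>.243)&(z<.275)&(x>.60)&(x<.65)&(y>.12)&(y<.24)
    print(k,m.sum(),"ext y",np.nanpercentile(y[m],[2,98]),"zmax",np.nanpercentile(z[m],[95,98,100]))
    m=(z>.118)&(z<.142)&(x>.55)&(x<.68)&(y>.1)&(y<.26)
    if m.sum()>50:
        P=W[m];P=P[abs(P[:,2]-np.median(P[:,2]))<.006];A=np.c_[P[:,:2]-P[:,:2].mean(0),np.ones(len(P))]
        print("block",len(P),cv2.minAreaRect((P[:,:2]*1000).astype(np.float32)),np.linalg.lstsq(A,P[:,2],rcond=None)[0])
cv2.imwrite("pics/final.png",cv2.resize(cv2.imread("pics/side4.png")[115:205,245:365],(800,600),interpolation=cv2.INTER_CUBIC))
E
```

```text
21.05 0.9963714336639662 [-0.39927808 -0.52012476  0.81508963]
False
False
25.2167 [ 0.18379191 -0.29806334  0.30870211]
0 123 ext y [0.14839008 0.21930908] zmax [0.26516426 0.26642054 0.26876659]
4 124 ext y [0.14966932 0.21826066] zmax [0.26412187 0.26592546 0.26979618]
block 256 ((629.3325805664062, 193.2409210205078), (94.04985809326172, 62.79848098754883), 87.03294372558594) [0.00539321 0.00572689 0.13017452]
```

View pics/final.png

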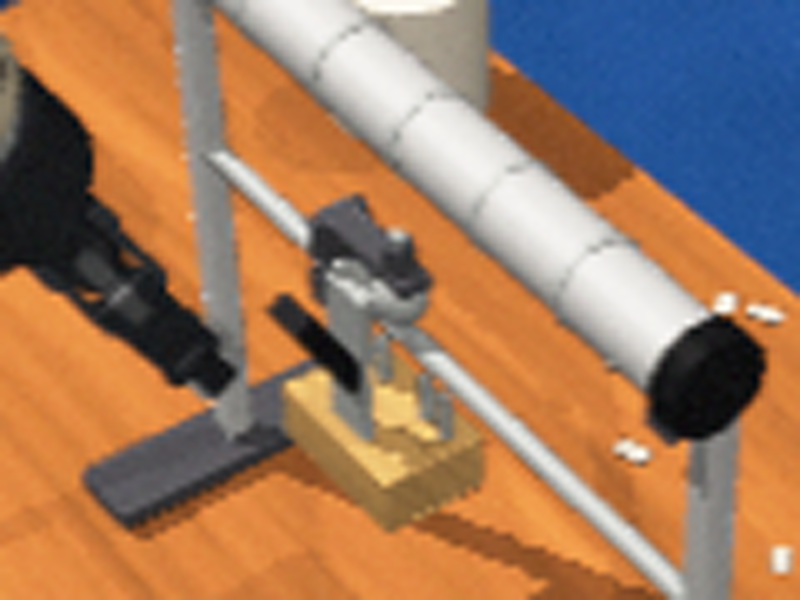

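View pics/side4.png

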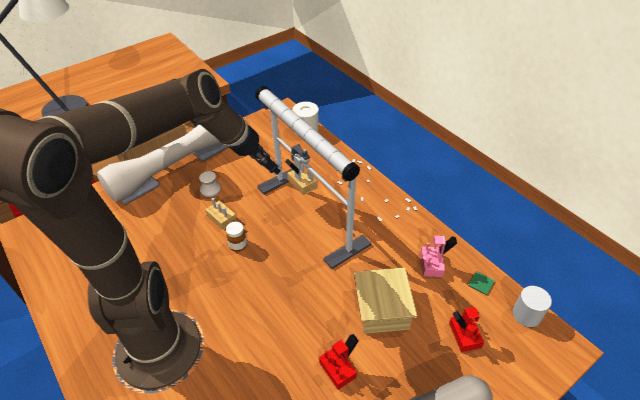

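The carrier hangs in the catch with the ball at crop (400,300) behind it and the grip towards the robot. The jar, rack and bone at side (236,235), (221,214) and (209,184) look unchanged. One stillness check, then I hand in.

```bash
python3 - <<'E'
from h import *
manip.wait(.7)
im,_=manip.grab_frame("side");a=cv2.imread("pics/side4.png");z=cv2.imread("pics/side0.png")
f=lambda p,q,r:np.abs(p[r].astype(int)-q[r]).mean()
print("carrier diff",f(im,a,np.s_[145:195,285:320]),"bg",f(im,a,np.s_[250:300,250:300]),"bystanders vs start",f(im,z,np.s_[170:252,195:250]))
manip.sign_off()
E
```

```text
carrier diff 1.9700952380952381 bg 1.9249333333333334 bystanders vs start 11.935033259423504
the job is handed in; nothing more can be done
```

```bash
python3 - <<'E'
import numpy as np
a=np.load("side0.npy")[170:252,195:250];b=np.load("side4.npy")[170:252,195:250]
d=np.abs(a-b);print(np.median(d),np.percentile(d,[95,99]),(d>.015).sum())
E
```

```text
0.0037584305 [0.01154932 0.02018851] 82
```

The pale carrier from the riser now hangs on its own in the parking catch, between the ball and the stop plate, with its black grip towards the robot. I hooked it onto the free rail at y ≈ 0.045 m, slid it past the ball, released it and handed the job in at about 26 s.

**Last checks**
- **Seat:** after release, the block's centre measured y ≈ 0.193 m against an estimated seat of 0.192 m, within the 3 mm play. It is level to about 0.5° and turned about 2° relative to the rail.
- **Catch:** its ends are within about 1.5 mm of where they started. The ball is back down, and the push along the rail stayed at about 6 N, well under the 30 N at which it slips.
- **Stillness:** two frames 0.7 s apart differed only by image noise.

**One check disagreed:** the area with the jar, rack and bone differed in brightness from the start picture (mean 12 against about 2 for noise). I put this down to the arm's shadow having moved. Their pixel positions look the same. Depth there agrees to 4 mm in the median, with 82 of 4,510 pixels, which I take to be edge noise, off by over 15 mm. I ran the depth comparison after handing in.

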